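# Find the gap that grips the feeler blade

## Robot

A 6-joint arm with a two-finger parallel gripper is mounted at the origin on the work surface. World frame = base frame: x ahead of the robot, y to its left, z up, the work surface at z = 0. Lengths are in mm, angles in degrees, forces in N, time in s.
With the tool pointing down it reaches from about 300 to 850 mm from the base axis. Payload 4.2 kg.
Tool frame: the origin (TCP) lies at the very end of the fingers, on their centre line; the grasp point (between the pads) lies 19 mm behind it (env.grip_depth is the distance from the TCP to the grasp point, in mm); z points along the fingers, y is the line along which they close (so a half turn about z gives the same grasp; the last joint's range is limited). The gripper opens to 91 mm and grips with 3 to 60 N. Pads are 32 mm wide; open, the fingers measure 118 mm over their backs; the gripper's body (76 mm by 178 mm) begins 60 mm behind the grasp point.
Start: joints at [71.849, 18.312, 89.639, -0, 72.044, -1.146], TCP at [168.168, 549.875, 213.976] pointing down, gripper open.
Joint ranges: [-177.97, 177.97], [-48.28, 115.42], [12.27, 149.76], [-77.06, 257.06], [2.81, 150.46], [-146.56, 146.56]. Speed limits (degrees/s): [147.25, 147.25, 180, 180, 180, 180].

## Interface

Orientations are given as [roll, pitch, yaw] about the fixed x, y, z axes, in that order (R = Rz(yaw) Ry(pitch) Rx(roll)).
In Python, from workcell import env, cams gives the robot as it stands.
- The arm moves only by the tool apply_moves, never from a script. Its argument "deltas" is a list of rows, each a list of 5 numbers: the shift along the tool's x, y, z in m, then the turn about the tool's z in rad, then the opening, from -1 (shut) to 1 (fully open), so that 0 is half open. In form: [[tx, ty, tz, roll, gripper], ...]. A call has 1 to 5 rows; each row is the pose to reach, as a shift and turn from the pose commanded when the call began, along the tool's axes at that moment; what a row does not reach only later rows make up. A row lasts 1/10 s, in which the tool goes at most 50 mm and 8.59 degrees, less where a joint would pass 70% of its speed; a pose out of reach is approached as far as the arm can. A call with a gripper value outside its range is refused whole. The fingers move at their own pace and stop on an object; "grip_force" is the grip in N (left out, the last holds). Time passes only in rows, so rows that repeat a pose let the fingers close. It gives the time, the measured TCP pose, the force, the opening and the grip force at its end, in the units of the state.
- env.state(): the state, without advancing time (a new reading comes with each control period).
- cams.grab_frame(name): name is "scene" or "top"; returns the picture (400x640x3 uint8, blue, green, red); there is no depth.
- cams.get_calibration(name): a dict with "mtx" (3x3 intrinsics, pixels), "k1" (the pictures are not rectified: a ray, as slopes to the right and down, at radius r is drawn at 1 + k1 r^2 times it, then the intrinsics apply), "eye" and "attitude" of the camera in the world. Camera axes: x right, y down, z forward; pixel columns grow to the right and rows downward; lengths in mm; the calibration is good to about 2 mm. A picture is of the moment at which its call begins. get_calibration takes no time and is no camera call.
- env.job_done(): hands the job in; it is judged then, once.
The state is a dict: "time_s": time; "qpos": joint angles; "qvel": joint speeds; "effort": joint torques, N m; "ee_pos": TCP position; "ee_rot": TCP orientation; "force": force on the tool from outside, world axes, zero at the start; "torque": the same for the moment, N m; "gripper_width": finger opening in mm; "gripper_force": force on a finger pad.
Only numpy, scipy, OpenCV 4.12 (cv2) and the standard library are available. Lean on these libraries where they do the work, as an engineer would, in place of code of your own. Each camera call takes 0.05 s, during which the arm holds its last target. There are 200 camera calls.

## Task

Take the feeler blade by its wooden handle out of its stand and try it, steel down, in the three gaps on top of the lathe's gib block; they look alike, but inside one is too tight and stops the blade early, one is slack and does not hold it at all, and one is set right and grips it with a light, steady drag. Find the right one by feel and leave the blade standing upright in it, let go, with about two thirds of its steel (40 mm of 60) inside and held by that gap alone. Never let the blade drop or slide in up to its brass collar in the block, and leave the other things on the bench where they are.

Things in the scene. Friction and masses are not known exactly. Their poses are not given: they have to be found in the camera images.
- feeler: Feeler blade, about 65 g, standing steel down in its stand. Origin: centre of its lower end (tip); z up to the handle, x across the width, y through the thickness. Steel 60 mm long (z 0-60), 24 wide, 4 thick, last 4 mm at the tip thinned to 20 by 2.4 mm. Above it a brass collar 44 (x) by 20 (y) mm, z 60-64.
- feeler_handle (a point): Middle of the feeler's flat dark wooden handle, on its axis 86 mm above the tip; axes as the feeler's. Handle 34 (x) by 14 (y) by 44 mm (z 64-108 above the tip). Grip it across its 14 mm thickness (fingers closing along y).
- blade_stand: Wooden stand, fixed. Origin: centre of its underside, z up. Foot 100 (x) by 80 (y) by 6 mm, block 70 by 53 mm, top at z 66 mm. A slot in the middle, 32 (x) by 9 mm (y), goes down to z 6 mm; the blade hangs in it by its collar, handle clear above. Lift the blade straight up by at least 65 mm to free it.
- gib_block: Grey gib block of a small lathe, fixed. Origin: centre of underside, z up. Foot 130 (x) by 270 (y) by 12 mm, block 66 (x) by 200 mm (y), flat top at z 80 mm, handwheel at its +y end (82 mm across, y 141-151, top z 86). Three parallel gaps at y = -62, 0, 62 mm, open at the top: 34 mm long (x), 7 wide (y), 68 deep, long lips rounded 4 mm. Which gap is tight, slack or right changes each time.
- gap_right (a point): Mouth centre of the gap at y = -62 mm of the block, in the plane of its top; axes as the block's. In each of the three gaps the first 6 mm of depth are free; then a sloping gib shoe on the +y side narrows the way to 1.5 mm between 18 and 34 mm depth. The blade goes straight down, its x along the block's x (either way round).
- gap_middle (a point): Mouth centre of the gap at y = 0 of the block, else as gap_right. Feel of the rightly set gap: its shoe is sprung (5-6 N sideways); pushing the blade in takes about 4-8 N upward (under 15 N with the side push) between 12 and 24 mm depth, then drags evenly with about 1-4 N; from 30 mm depth on it holds the blade by itself.
- gap_left (a point): Mouth centre of the gap at y = +62 mm of the block, else as gap_right. Feel of the slack gap: under 1 N all the way (besides sensor noise), and a released blade drops to its collar. Feel of the tight gap: the shoe is rigid; from 12 mm depth the force climbs past 20 N and the blade stops dead at 14-20 mm depth, never past 27 mm.
- bell: Bystander: dark turned wooden bell standing on its wide end, 72 mm across at the foot, 26 mm at the top, 100 mm high. Origin at the centre of its foot.
- billet: Bystander: wooden billet lying flat, 160 by 30 by 30 mm, long along its x. Origin at the centre of its underside.
- tin: Bystander: round metal tin standing upright, 68 mm across, 50 mm high. Origin at the centre of its foot.
- gouge: Bystander: small hand tool with a light wooden handle (26 mm thick, at -x) and a thin steel shank (at +x), lying on the bench along its x, 200 mm long. Origin under its middle.
Things that resemble listed ones, but are neither listed nor needed, are in the scene too. Of the things that look like the feeler, the smallest one is meant.

How it is judged (in metres and radians):
On the way, in this order (a step that is already met when the one before it is completed fails the run):
1. the feeler blade is lifted clear of its stand (z of feeler in the frame of blade_stand above 0.068 m), for 0.05 s.
2. the blade's tip has entered a gap of the block (z of feeler in the frame of gib_block below 0.074 m and x of feeler in the frame of gib_block between -0.017 and 0.017 m and y of feeler in the frame of gib_block between -0.07 and 0.07 m), for 0.05 s.
At the end, for the whole second after the job is handed in: The feeler blade stands in a gap of the gib block, upright within 8 degrees, its tip 30 to 50 mm below the block's top, still, and touched by nothing but the gap (only the rightly set gap can hold it so: in the slack one it drops to its collar, in the tight one it does not get so deep) (z of feeler in the frame of gib_block between 0.03 and 0.05 m and x of feeler in the frame of gib_block between -0.017 and 0.017 m and y of feeler in the frame of gib_block between -0.07 and 0.07 m and angle between feeler's own z axis and vertical below 0.14 rad and linear speed of feeler below 0.01 m/s and contact force between the fingers and feeler below 0.05 N).
It fails at once if the blade dropped or went in to its collar in the block (tip more than 56 mm below the block's top) (z of feeler in the frame of gib_block below 0.024 m and x of feeler in the frame of gib_block between -0.017 and 0.017 m and y of feeler in the frame of gib_block between -0.07 and 0.07 m).
It fails at once if another thing on the bench was moved by more than 30 mm (distance of any of bell, billet, tin, gouge from where it was at the start of the episode above 0.03 m).
It also fails if it takes over 48 s, if anything falls off the work surface, if the arm or the gripper's body presses on something with over 40 N, if the wrist force passes 120 N, or if a joint passes its speed limit or range.

## Working session

There is one attempt and no reset: what is moved stays moved. The work goes in short steps, Python scripts to look and compute and a tool call to move; the robot and the scene stay as the last step left them, time stands still between calls to the robot, and variables do not carry over. Pictures are saved under pics/ and viewed, at most 10 in all, crops included, and the job is handed in when it is done.

Besides the shell and the picture viewer there is one more tool, called as name(argument=value, ...) on one line, values as JSON. apply_moves: Moves the arm, as the interface text tells. Its arguments: {"type":"object","properties":{"deltas":{"type":"array"},"grip_force":{"type":"number"}},"required":["deltas"]}

```bash
mkdir -p pics
python3 - <<'E'
from workcell import env, cams
import cv2
for n in("scene","top"):
    cv2.imwrite(f"pics/{n}0.png",cams.grab_frame(n)); print(n,cams.get_calibration(n))
print(env.state())
E
```

```text
scene {'mtx': array([[381.13746234,   0.        , 315.31622012],
       [  0.        , 381.13746234, 203.54331486],
       [  0.        ,   0.        ,   1.        ]]), 'k1': 0.0036556354687842536, 'eye': array([1275.63167371,  312.23313147,  814.3023694 ]), 'attitude': array([-1.32958584e+02,  8.19443475e-02,  1.13763388e+02])}
top {'mtx': array([[394.36851129,   0.        , 323.59799814],
       [  0.        , 394.36851129, 197.51825133],
       [  0.        ,   0.        ,   1.        ]]), 'k1': -0.05053534311017187, 'eye': array([ 447.56650448,   -7.2441025 , 1422.87593483]), 'attitude': array([-175.13658886,    0.22987932,  -91.15019444])}
{'time_s': 0.1, 'qpos': array([ 7.18471130e+01,  1.83489519e+01,  8.96985578e+01, -6.54669735e-04,
        7.20423466e+01, -1.14608337e+00]), 'qvel': array([-0.03472336, -0.05701347, -0.11905247,  0.01311607,  0.09751655,
        0.00142969]), 'effort': array([ 2.39769775e-03, -4.13335025e+01, -2.32508987e+01,  7.28854048e-02,
        4.22299665e-02, -7.24028769e-05]), 'ee_pos': array([168.04808871, 549.44126631, 213.20039099]), 'ee_rot': array([-1.79910149e+02, -1.17493294e-03,  1.62993398e+02]), 'force': array([ 0.18539549,  0.1028877 , -0.02733642]), 'torque': array([ 0.02608325, -0.01271442,  0.00621506]), 'gripper_force': 0.0, 'gripper_width': 91.11643125244439}
```

View pics/scene0.png

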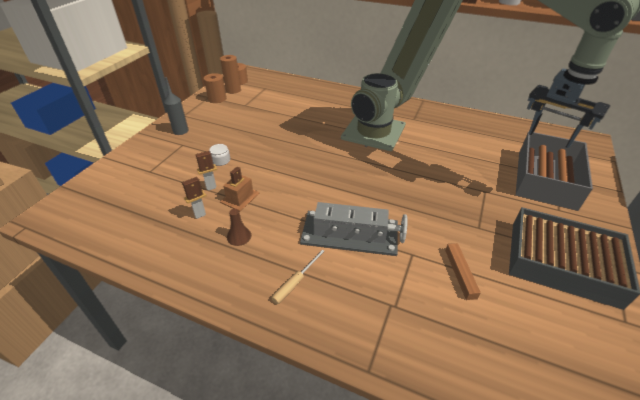

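View pics/top0.png

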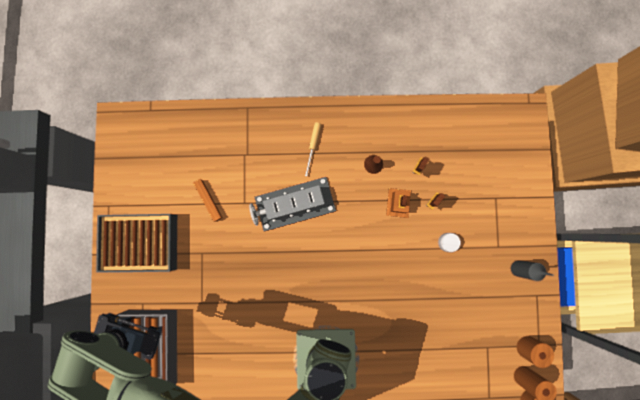

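The scene view shows three feeler-like things: one in the wooden stand at (236,180), and two free-standing ones at (193,195) and (205,168) that look larger. The gib block is at (350,228), with its handwheel at (404,228). In the top view the stand is at (400,201) and the block at (293,203). I'll confirm with an enlarged crop.

Run:
```python
import cv2,numpy as np
t=cv2.imread("pics/top0.png");s=cv2.imread("pics/scene0.png")
a=cv2.resize(t[140:240,245:455],(798,380),interpolation=cv2.INTER_CUBIC)   # 3.8x
cv2.imwrite("pics/topc.png",a)
a=cv2.resize(s[140:260,170:420],(800,384),interpolation=cv2.INTER_CUBIC) # 3.2x
cv2.imwrite("pics/scenec.png",a)
```

```text
(no output)
```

View pics/topc.png

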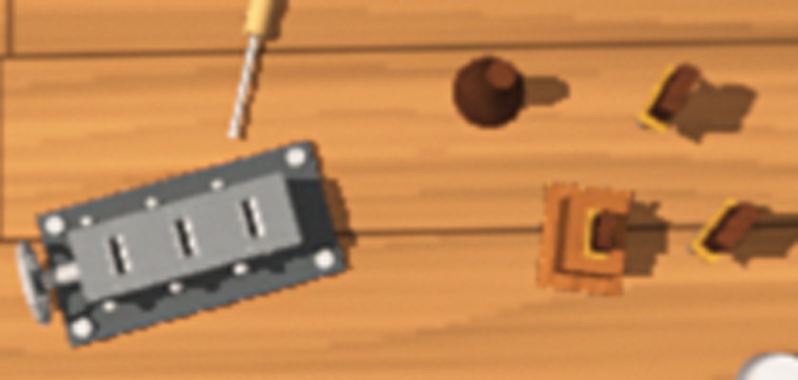

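View pics/scenec.png

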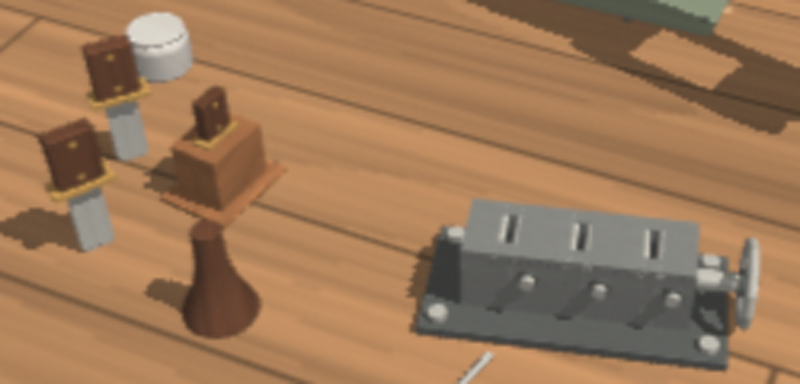

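The crops settle it. The two blades at crop (75,155) and (115,70) are larger and stand free on the bench. The one in the stand, at crop (212,115), is the smallest and is the one meant. Next I'll fit the poses.

```bash
cat > h.py <<'E'
from workcell import env, cams
import numpy as np, cv2
from scipy.spatial.transform import Rotation as R
from scipy.optimize import least_squares
C={n:cams.get_calibration(n) for n in("scene","top")}
def proj(n,P):
    c=C[n];p=(np.atleast_2d(P)-c["eye"])@R.from_euler("xyz",c["attitude"],degrees=True).as_matrix()
    s=p[:,:2]/p[:,2:];s=s*(1+c["k1"]*(s**2).sum(1,keepdims=True))
    return s*c["mtx"][0,0]+c["mtx"][:2,2]
def ray(n,uv,z):
    c=C[n];return least_squares(lambda q:(proj(n,[q[0],q[1],z])-uv).ravel(),[500,0]).x
def place(q,P): # q=x,y,yaw deg ; block underside z=0
    return np.asarray(P,float)@R.from_euler("z",q[2],degrees=True).as_matrix().T+[q[0],q[1],0]
def full(n,p): # crop px->full px
    k,o=((3.8,[245,140]) if n=="top" else (3.2,[170,140])); return (np.asarray(p,float)+.5)/k-.5+o
def fit(obs,q0):
    f=lambda q:np.concatenate([(proj(n,place(q,[P]))-full(n,p)).ravel() for n,P,p in obs])
    r=least_squares(f,q0,loss="soft_l1");return r.x,r.fun.reshape(-1,2)
E
python3 - <<'E'
from h import *
for n,p in [("top",(251,217)),("top",(119,256)),("scene",(511,229)),("scene",(654,244))]: print(n,ray(n,full(n,p),80))
for n,p in [("top",(547,185)),("top",(632,193)),("top",(620,294)),("top",(540,288))]: print(n,ray(n,full(n,p),6))
for p in [(174,148),(220,177),(263,123)]: print("s66",ray("scene",full("scene",p),66))
for p in [(161,197),(218,222),(287,170)]: print("s6",ray("scene",full("scene",p),6))
E
```

```text
top [565.495591    39.93441279]
top [532.74728388 159.18419483]
scene [567.26443661  41.60984173]
scene [535.28279492 160.31540147]
top [ 596.80485013 -239.55127435]
top [ 587.52411943 -320.39171515]
top [ 491.73171328 -305.28987184]
top [ 499.00826319 -229.59907035]
s66 [ 579.90616663 -297.73401986]
s66 [ 597.77261131 -235.56161097]
s66 [ 513.59461227 -239.74880924]
s6 [ 591.82811235 -316.55027173]
s6 [ 599.67373225 -246.34804459]
s6 [ 507.39068157 -223.6016549 ]
```

Run:
```python
from h import *
g=[(n,(0,y,80),p) for n,ps in {"top":[(251,217),(185,237),(119,256)],"scene":[(511,229),(582,237),(654,244)]}.items() for y,p in zip((-62,0,62),ps)]
g+=[("top",(33,100,80),(65,232)),("top",(33,-100,80),(288,178)),("top",(-33,-100,80),(302,245)),("top",(-33,100,80),(80,303))]
q,r=fit(g,[550,100,15]);print("gib",q);print(r.round(2).tolist())
f=[("top",(50,40,6),(547,185)),("top",(50,-40,6),(632,193)),("top",(-50,-40,6),(620,294)),("top",(-50,40,6),(540,288)),
("scene",(50,-40,6),(161,197)),("scene",(50,40,6),(218,222)),("scene",(-50,40,6),(287,170)),
("scene",(35,-26.5,66),(174,150)),("scene",(35,26.5,66),(219,176)),("scene",(-35,26.5,66),(263,123))]
s,r=fit(f,[545,-273,-7]);print("stand",s);print(r.round(2).tolist())
# overlays
def draw(n,c,q,polys,col):
    for P in polys:
        u=proj(n,place(q,P));k,o=((3.8,[245,140]) if n=="top" else (3.2,[170,140]))
        u=(u+.5-o)*k-.5
        cv2.polylines(c,[np.round(u*8).astype(int).reshape(-1,1,2)],True,col,1,cv2.LINE_AA,3)
rect=lambda a,b,z,y=0:[(a,b+y,z),(-a,b+y,z),(-a,-b+y,z),(a,-b+y,z)]
ims=[]
for n in("top","scene"):
    c=cv2.imread(f"pics/{n}c.png")
    draw(n,c,q,[rect(33,100,80)]+[rect(17,3.5,80,y) for y in(-62,0,62)],(0,255,0))
    draw(n,c,s,[rect(50,40,6),rect(35,26.5,66),rect(17,7,114),rect(17,7,70),rect(22,10,70)],(255,255,0))
    ims.append(cv2.resize(c,(800,380)) [100 if n=="top" else 60:][:290])
cv2.imwrite("pics/ov.png",np.vstack(ims))
```

```text
gib [548.47260742 100.25684982  13.59291973]
[[-0.0, 0.71], [-0.19, 0.06], [-0.39, -0.33], [0.04, -1.13], [0.11, -0.9], [0.22, -0.31], [0.72, -0.5], [-1.44, -1.12], [-0.22, -0.16], [1.45, -0.52]]
stand [ 545.27574548 -272.05479482   -7.1305197 ]
[[-0.3, -0.83], [-0.7, -0.65], [0.08, 0.29], [-0.97, -0.43], [-0.03, -0.5], [2.14, 0.74], [0.36, -1.48], [-0.79, -1.67], [-1.24, -3.94], [-0.5, -0.09]]
```

View pics/ov.png

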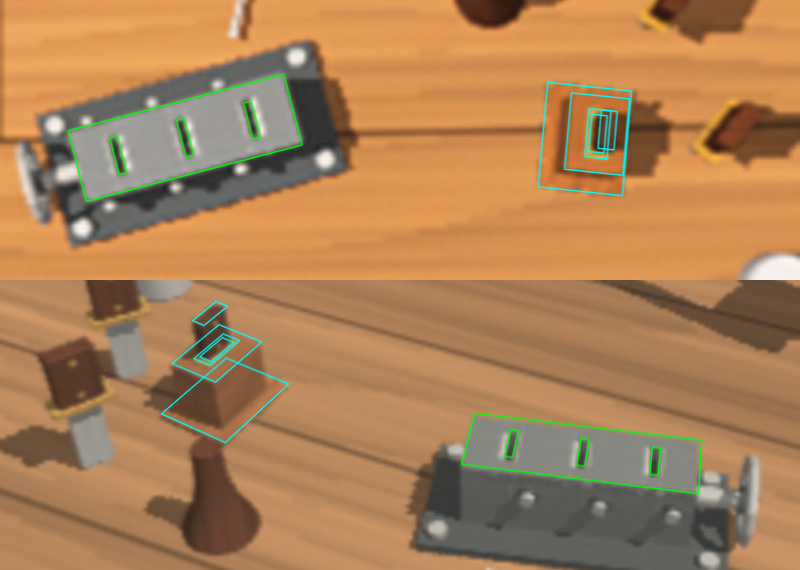

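The overlays fit to about 2 mm in both views, but the yaw is still uncertain. I'll refine both poses by gradient alignment of the known outlines.

```bash
cat > ref.py <<'E'
from h import *
rect=lambda a,b,z,y=0:[(a,b+y,z),(-a,b+y,z),(-a,-b+y,z),(a,-b+y,z)]
G={n:cv2.GaussianBlur(cv2.imread(f"pics/{n}0.png").astype(np.float32),(0,0),.7) for n in("top","scene")}
M={n:np.sqrt(sum(cv2.Sobel(g,cv2.CV_32F,a,1-a)**2 for a in(0,1)).sum(2)) for n,g in G.items()}
M={n:np.minimum(m,250) for n,m in M.items()}
def score(q,polys,views):
    t=0;k=np.linspace(0,1,40)[:,None]
    for n in views:
        for P in polys:
            P=np.array(P,float);L=np.vstack([(1-k)*a+k*b for a,b in zip(P,np.roll(P,-1,0))])
            u=proj(n,place(q,L)).astype(np.float32)
            t-=cv2.remap(M[n],u[None,:,0],u[None,:,1],cv2.INTER_LINEAR).mean()
    return t
from scipy.optimize import differential_evolution
def ref(polys,q0,views):
    return differential_evolution(score,[(q0[0]-8,q0[0]+8),(q0[1]-8,q0[1]+8),(q0[2]-6,q0[2]+6)],args=(polys,views),seed=1,popsize=12,maxiter=60).x.round(2)
if __name__=="__main__":
    g=[rect(33,100,80),rect(65,135,12)]+[rect(17,4.5,80,y) for y in(-62,0,62)]
    s=[rect(50,40,6),rect(35,26.5,66)]; hd=[rect(17,7,114),rect(22,10,70)]
    for v in(["top"],["scene"],["top","scene"]):
        print(v,"gib",ref(g,[548.5,100,14],v),"stand",ref(s,[545,-272,-7],v),"handle",ref(hd,[545,-272,-7],v),"all",ref(s+hd,[545,-272,-7],v))
E
python3 ref.py
```

```text
['top'] gib [548.67 101.07  14.62] stand [ 546.78 -272.92   -7.06] handle [ 545.12 -277.35   -4.45] all [ 545.49 -274.45   -6.63]
['scene'] gib [551.26 100.44  14.23] stand [ 549.5  -273.67   -1.97] handle [ 545.44 -275.06  -12.46] all [ 548.62 -274.31   -4.1 ]
['top', 'scene'] gib [549.72 100.46  14.29] stand [ 547.08 -272.82   -7.47] handle [ 544.88 -276.81   -8.58] all [ 545.95 -274.41   -9.38]
```

```bash
cat > go.py <<'E'
import sys; from h import *
# usage: go.py x y z yaw -> remaining shift in tool axes (m) and turn (rad)
s=env.state();t=[float(a) for a in sys.argv[1:5]]
T=R.from_euler("xyz",s["ee_rot"],degrees=True)
d=T.inv().apply(np.array(t[:3])-s["ee_pos"])/1000
w=(t[3]-s["ee_rot"][2]+180)%360-180
print("delta",d.round(4),"turn",round(-np.radians(w),4),"t",s["time_s"],"pos",s["ee_pos"].round(1),"rot",s["ee_rot"].round(2),"F",s["force"].round(2),"w",round(s["gripper_width"],1))
E
python3 - <<'E'
from h import *
for p in [(128,157),(92,247)]:
    b=ray("scene",full("scene",p),0); print(b)
    for z in (130,150,170): print(z,((proj("scene",[*b,z])[0]+.5-[170,140])*3.2))
E
python3 go.py 546 -274 205 172.7
```

```text
[ 549.44384415 -386.61344953]
130 [102.42875813  53.72756812]
150 [98.05737181 36.33509502]
170 [93.57990828 18.52269264]
[ 671.64374832 -341.09693664]
130 [ 61.10791101 141.93461971]
150 [ 55.8054914  124.11127116]
170 [ 50.36272236 105.81845036]
delta [-0.6023 -0.6769  0.0092] turn -0.1694 t 0.1 pos [168.  549.4 213.2] rot [-179.91   -0.    162.99] F [ 0.19  0.1  -0.03] w 91.1
```

apply_moves(deltas=[[-0.602,-0.677,0.009,-0.169,0.1],[-0.602,-0.677,0.009,-0.169,0.1],[-0.602,-0.677,0.009,-0.169,0.1],[-0.602,-0.677,0.009,-0.169,0.1],[-0.602,-0.677,0.009,-0.169,0.1]], grip_force=20)

```text
time_s: 0.6
ee_pos: [272.6, 320.7, 211.2]
ee_rot: [-180.0, 0.0, 172.7]
force: [1.8, 0.2, -0.1]
gripper_width: 53.9
gripper_force: 0.0
```

```bash
python3 go.py 546 -274 205 172.7
```

```text
delta [-0.3465 -0.5553  0.0064] turn 0.0005 t 0.6 pos [272.6 320.7 211.2] rot [-179.98    0.    172.73] F [ 1.84  0.19 -0.06] w 53.9
```

apply_moves(deltas=[[-0.346,-0.555,0.006,0,0.1],[-0.346,-0.555,0.006,0,0.1],[-0.346,-0.555,0.006,0,0.1],[-0.346,-0.555,0.006,0,0.1],[-0.346,-0.555,0.006,0,0.1]])

```text
time_s: 1.1
ee_pos: [376.7, 93.4, 209.1]
ee_rot: [180.0, 0.0, 172.7]
force: [0.5, 1.0, 0.8]
gripper_width: 50.2
gripper_force: 0.0
```

```bash
python3 go.py 546 -274 205 172.7
```

```text
delta [-0.2147 -0.3429  0.0041] turn -0.0003 t 1.1 pos [376.7  93.4 209.1] rot [1.7998e+02 2.0000e-02 1.7268e+02] F [0.49 0.97 0.76] w 50.2
```

apply_moves(deltas=[[-0.215,-0.343,0.004,0,0.1],[-0.215,-0.343,0.004,0,0.1],[-0.215,-0.343,0.004,0,0.1],[-0.215,-0.343,0.004,0,0.1],[-0.215,-0.343,0.004,0,0.1]])

```text
time_s: 1.6
ee_pos: [481.4, -133.7, 206.4]
ee_rot: [180.0, -0.0, 172.6]
force: [0.4, -0.5, 0.4]
gripper_width: 50.2
gripper_force: 0.0
```

```bash
python3 go.py 546 -274 205 172.7
```

```text
delta [-0.082  -0.1309  0.0013] turn -0.0011 t 1.6 pos [ 481.4 -133.7  206.4] rot [ 1.7997e+02 -2.0000e-02  1.7264e+02] F [ 0.41 -0.52  0.39] w 50.2
```

apply_moves(deltas=[[-0.082,-0.131,0.001,0,0.1],[-0.082,-0.131,0.001,0,0.1],[-0.082,-0.131,0.001,0,0.1],[-0.082,-0.131,0.001,0,0.1],[-0.082,-0.131,0.001,0,0.1]])

```text
time_s: 2.1
ee_pos: [545.6, -272.8, 204.4]
ee_rot: [179.9, -0.1, 172.6]
force: [0.2, -0.2, -0.1]
gripper_width: 50.1
gripper_force: 0.0
```

```bash
python3 go.py 546 -274 80 172.7
```

```text
delta [-0.0009 -0.0013  0.1244] turn -0.0024 t 2.1 pos [ 545.6 -272.8  204.4] rot [ 1.7993e+02 -1.2000e-01  1.7256e+02] F [ 0.16 -0.21 -0.09] w 50.1
```

apply_moves(deltas=[[-0.001,-0.001,0.03,0,0.1],[-0.001,-0.001,0.06,0,0.1],[-0.001,-0.001,0.09,0,0.1],[-0.001,-0.001,0.115,0,0.1],[-0.001,-0.001,0.124,0,0.1]])

```text
time_s: 2.6
ee_pos: [544.4, -270.4, 79.3]
ee_rot: [179.9, -0.3, 172.8]
force: [-0.6, 1.0, -0.7]
gripper_width: 50.3
gripper_force: 0.0
```

```bash
python3 go.py 546 -274 80 172.7
python3 - <<'E'
from h import *
a=cams.grab_frame("scene")[140:230,190:290];b=cams.grab_frame("top")[160:230,360:460]
cv2.imwrite("pics/g1.png",np.vstack([cv2.resize(a,(400,330),interpolation=3),cv2.resize(b,(400,270),interpolation=3)]))
E
```

```text
delta [-0.002  -0.0034 -0.0007] turn 0.0011 t 2.6 pos [ 544.4 -270.4   79.3] rot [179.86  -0.31 172.76] F [-0.61  0.98 -0.74] w 50.3
```

View pics/g1.png

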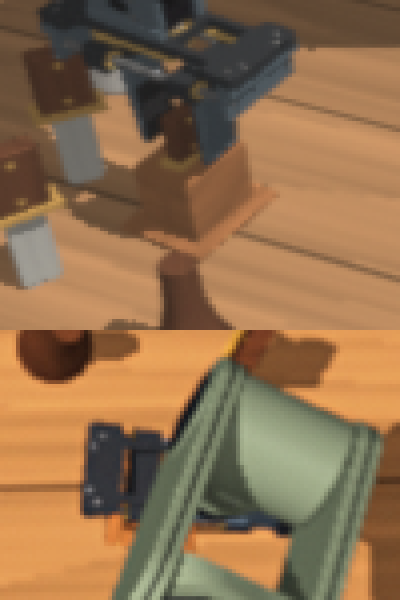

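The fingers straddle the small handle, at about (180,130) in this crop. I'll correct the lateral offset and close.

apply_moves(deltas=[[-0.002,-0.0035,-0.001,0,0.1],[-0.002,-0.0035,-0.001,0,-0.4],[-0.002,-0.0035,-0.001,0,-0.8],[-0.002,-0.0035,-0.001,0,-0.8],[-0.002,-0.0035,-0.001,0,-0.8]], grip_force=8)

```text
time_s: 3.2
ee_pos: [548.4, -276.9, 83.1]
ee_rot: [-180.0, 0.0, 172.7]
force: [0.1, 1.1, 0.2]
gripper_width: 20.8
gripper_force: 0.2
```

```bash
python3 go.py 546 -274 80 172.7
```

```text
delta [0.0027 0.0026 0.0031] turn -0.0005 t 3.2 pos [ 548.4 -276.9   83.1] rot [-1.8000e+02  3.0000e-02  1.7267e+02] F [0.13 1.08 0.18] w 20.8
```

apply_moves(deltas=[[0.002,0.002,0.003,0,-0.9],[0.002,0.002,0.003,0,-0.9],[0.002,0.002,0.003,0,-0.9],[0.002,0.002,0.003,0,-0.9],[0.002,0.002,0.003,0,-0.9]], grip_force=8)

```text
time_s: 3.7
ee_pos: [547.1, -275.0, 80.1]
ee_rot: [-180.0, 0.1, 172.7]
force: [0.4, -1.8, 3.8]
gripper_width: 13.9
gripper_force: 8.0
```

```bash
python3 go.py 546 -274 80 172.7
```

```text
delta [0.0012 0.0008 0.0001] turn -0.0004 t 3.7 pos [ 547.1 -275.    80.1] rot [-1.7997e+02  8.0000e-02  1.7268e+02] F [ 0.36 -1.8   3.83] w 13.9
```

apply_moves(deltas=[[0,0,0,0,-0.9],[0,0,-0.025,0,-0.9],[0,0,-0.06,0,-0.9],[0,0,-0.1,0,-0.9],[0,0,-0.12,0,-0.9]], grip_force=35)

```text
time_s: 4.2
ee_pos: [546.6, -274.4, 202.0]
ee_rot: [180.0, 0.1, 172.7]
force: [-0.3, 0.3, -0.5]
gripper_width: 14.1
gripper_force: 35.0
```

```bash
python3 -c "
from h import *
print(place([549.7,100.5,14.4],[(0,-62,0),(0,0,0),(0,62,0)]))"; python3 go.py 549.7 100.5 200 194.4
```

```text
[[565.118773    40.44784401   0.        ]
 [549.7        100.5          0.        ]
 [534.281227   160.55215599   0.        ]]
delta [0.0447 0.3723 0.0019] turn -0.3791 t 4.2 pos [ 546.6 -274.4  202. ] rot [1.8000e+02 7.0000e-02 1.7268e+02] F [-0.28  0.32 -0.5 ] w 14.1
```

apply_moves(deltas=[[0.0217,0.3147,0.005,-0.379,-0.9],[0.0217,0.3147,0.005,-0.379,-0.9],[0.0217,0.3147,0.005,-0.379,-0.9],[0.0217,0.3147,0.005,-0.379,-0.9],[0.0217,0.3147,0.005,-0.379,-0.9]])

```text
time_s: 4.7
ee_pos: [559.6, -22.9, 194.5]
ee_rot: [179.9, -0.2, -165.6]
force: [-0.2, -0.8, -1.5]
gripper_width: 13.8
gripper_force: 35.0
```

```bash
python3 go.py 565 40.4 175 194.4
```

```text
delta [-0.0211  0.06    0.0195] turn -0.0005 t 4.7 pos [559.6 -22.9 194.5] rot [ 179.9    -0.21 -165.63] F [-0.2  -0.8  -1.45] w 13.8
```

apply_moves(deltas=[[-0.021,0.06,0,0,-0.9],[-0.021,0.06,0.016,0,-0.9],[-0.021,0.06,0.03,0,-0.9],[-0.021,0.06,0.03,0,-0.9],[-0.021,0.06,0.03,0,-0.9]])

```text
time_s: 5.2
ee_pos: [565.8, 38.2, 165.1]
ee_rot: [180.0, -0.1, -165.6]
force: [1.0, 0.2, 0.1]
gripper_width: 14.0
gripper_force: 35.0
```

```bash
python3 go.py 565 40.4 164 194.4
python3 - <<'E'
from h import *
s=cams.grab_frame("scene");t=cams.grab_frame("top")
cv2.imwrite("pics/s2f.png",s);cv2.imwrite("pics/t2f.png",t)
q=[549.7,100.5,14.4]; c=cv2.resize(s[160:260,290:410],(720,600),interpolation=cv2.INTER_CUBIC)
st=env.state();p=st["ee_pos"];yaw=14.4
rect=lambda a,b,z,y=0:[(a,b+y,z),(-a,b+y,z),(-a,-b+y,z),(a,-b+y,z)]
def dr(q,P,col,dz=0):
    u=(proj("scene",place(q,P)+[0,0,dz])+.5-[290,160])*6-.5
    cv2.polylines(c,[np.round(u*8).astype(int).reshape(-1,1,2)],True,col,1,cv2.LINE_AA,3)
for y in(-62,0,62): dr(q,rect(17,3.5,80,y),(0,255,0))
f=[p[0],p[1],yaw];z0=p[2]-74
for P in (rect(12,2,4),rect(12,2,60),rect(22,10,60),rect(22,10,64),rect(17,7,108)): dr(f,P,(255,255,0),z0)
cv2.imwrite("pics/s2.png",c)
E
```

```text
delta [0.0003 0.0024 0.0011] turn -0.0002 t 5.2 pos [565.8  38.2 165.1] rot [ 1.7996e+02 -1.5000e-01 -1.6561e+02] F [1.03 0.18 0.11] w 14.0
```

View pics/s2.png

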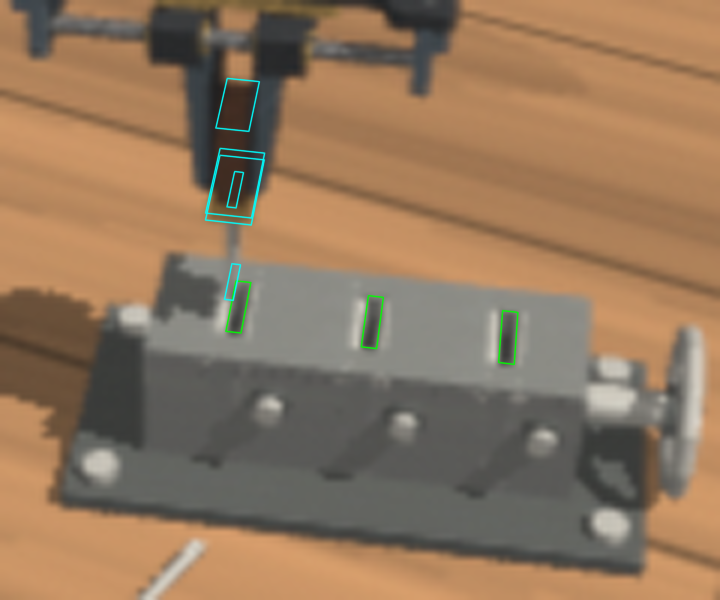

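The overlay shows the blade at about (233,250) over the right gap at (238,305), with the model lined up on all three slots. Next I'll shift the last 2 mm and lower just into the mouth.

```bash
python3 go.py 565.1 40.4 149 194.4
```

```text
delta [0.001  0.0029 0.0171] turn -0.001 t 5.3 pos [566.8  37.8 166.1] rot [ 1.7999e+02  1.0000e-02 -1.6566e+02] F [ 0.13 -0.48 -0.7 ] w 13.8
```

apply_moves(deltas=[[0.001,0.003,0,0,-0.9],[0.001,0.003,0.006,0,-0.9],[0.001,0.003,0.01,0,-0.9],[0.001,0.003,0.014,0,-0.9],[0.001,0.003,0.017,0,-0.9]])

```text
time_s: 5.8
ee_pos: [564.8, 40.8, 148.2]
ee_rot: [180.0, -0.0, -165.6]
force: [-0.1, -0.0, -0.1]
gripper_width: 14.2
gripper_force: 35.0
```

```bash
python3 go.py 565.1 40.4 149 194.4
```

```text
delta [-0.0002 -0.0005 -0.0008] turn -0.0003 t 5.8 pos [564.8  40.8 148.2] rot [ 1.7999e+02 -3.0000e-02 -1.6561e+02] F [-0.09 -0.04 -0.14] w 14.2
```

apply_moves(deltas=[[0,0,0.002,0,-0.9],[0,0,0.004,0,-0.9],[0,0,0.006,0,-0.9],[0,0,0.007,0,-0.9],[0,0,0.007,0,-0.9]])

```text
time_s: 6.3
ee_pos: [565.3, 40.5, 141.9]
ee_rot: [-179.9, 0.0, -165.6]
force: [0.1, -1.4, 0.5]
gripper_width: 13.9
gripper_force: 35.0
```

apply_moves(deltas=[[0,0,0.001,0,-0.9],[0,0,0.002,0,-0.9],[0,0,0.003,0,-0.9],[0,0,0.004,0,-0.9],[0,0,0.004,0,-0.9]])

```text
time_s: 6.8
ee_pos: [566.1, 39.8, 138.8]
ee_rot: [-179.8, 0.2, -165.6]
force: [1.5, -4.6, 5.8]
gripper_width: 13.7
gripper_force: 35.0
```

apply_moves(deltas=[[0,0,0.001,0,-0.9],[0,0,0.002,0,-0.9],[0,0,0.003,0,-0.9],[0,0,0.003,0,-0.9],[0,0,0.003,0,-0.9]])

```text
time_s: 7.3
ee_pos: [566.4, 39.8, 138.1]
ee_rot: [-179.8, 0.2, -165.6]
force: [-2.5, -4.7, 17.1]
gripper_width: 14.1
gripper_force: 35.0
```

The force is climbing (17 N) and the blade stopped dead at about 16 mm, so this gap is tight. Back out and try the middle one.

apply_moves(deltas=[[0,0,-0.005,0,-0.9],[0,0,-0.012,0,-0.9],[0,0,-0.02,0,-0.9],[0,0,-0.028,0,-0.9],[0,0,-0.028,0,-0.9]])

```text
time_s: 7.8
ee_pos: [565.6, 41.4, 163.9]
ee_rot: [180.0, 0.1, -165.6]
force: [0.2, 0.5, -0.0]
gripper_width: 14.0
gripper_force: 35.0
```

```bash
python3 go.py 549.7 100.5 164 194.4
```

```text
delta [ 0.0007  0.0612 -0.0001] turn -0.0001 t 7.8 pos [565.6  41.4 163.9] rot [ 1.7997e+02  1.2000e-01 -1.6561e+02] F [ 0.24  0.5  -0.01] w 14.0
```

apply_moves(deltas=[[0.0005,0.0615,0,0,-0.9],[0.0005,0.0615,0,0,-0.9],[0.0005,0.0615,0,0,-0.9],[0.0005,0.0615,0.008,0,-0.9],[0.0005,0.0615,0.015,0,-0.9]])

```text
time_s: 8.3
ee_pos: [549.3, 99.5, 147.0]
ee_rot: [-180.0, -0.0, -165.6]
force: [0.6, 0.7, -1.0]
gripper_width: 14.2
gripper_force: 35.0
```

```bash
python3 go.py 549.7 100.5 149 194.4
```

```text
delta [-0.0007  0.0008 -0.002 ] turn -0.0007 t 8.3 pos [549.3  99.5 147. ] rot [-1.7998e+02 -2.0000e-02 -1.6564e+02] F [ 0.64  0.7  -0.96] w 14.2
```

apply_moves(deltas=[[0,0.0005,0.001,0,-0.9],[0,0.0005,0.003,0,-0.9],[0,0.0005,0.005,0,-0.9],[0,0.0005,0.007,0,-0.9],[0,0.0005,0.008,0,-0.9]])

```text
time_s: 8.8
ee_pos: [549.7, 100.0, 140.2]
ee_rot: [-179.9, 0.1, -165.6]
force: [1.1, -3.9, 3.9]
gripper_width: 13.8
gripper_force: 35.0
```

apply_moves(deltas=[[0,0,0.001,0,-0.9],[0,0,0.002,0,-0.9],[0,0,0.003,0,-0.9],[0,0,0.004,0,-0.9],[0,0,0.004,0,-0.9]])

```text
time_s: 9.3
ee_pos: [550.3, 99.8, 136.8]
ee_rot: [-179.8, 0.2, -165.6]
force: [1.0, -4.9, 5.0]
gripper_width: 13.5
gripper_force: 35.0
```

apply_moves(deltas=[[0,0,0.001,0,-0.9],[0,0,0.002,0,-0.9],[0,0,0.003,0,-0.9],[0,0,0.004,0,-0.9],[0,0,0.005,0,-0.9]])

```text
time_s: 9.8
ee_pos: [550.5, 99.7, 132.1]
ee_rot: [-179.8, 0.2, -165.6]
force: [0.8, -4.6, 7.9]
gripper_width: 14.0
gripper_force: 35.0
```

apply_moves(deltas=[[0,0,0.001,0,-0.9],[0,0,0.003,0,-0.9],[0,0,0.005,0,-0.9],[0,0,0.006,0,-0.9],[0,0,0.006,0,-0.9]])

```text
time_s: 10.3
ee_pos: [549.9, 99.6, 124.8]
ee_rot: [-179.8, 0.1, -165.6]
force: [1.9, -5.1, 0.6]
gripper_width: 13.4
gripper_force: 35.0
```

The blade went past 27 mm and the force fell to a light drag after a 4–8 N peak, so the middle gap is the right one. On to 40 mm.

apply_moves(deltas=[[0,0,0.002,0,-0.9],[0,0,0.005,0,-0.9],[0,0,0.008,0,-0.9],[0,0,0.0105,0,-0.9],[0,0,0.0105,0,-0.9]])

```text
time_s: 10.8
ee_pos: [549.8, 99.6, 114.1]
ee_rot: [-179.8, 0.1, -165.5]
force: [1.5, -5.2, -0.7]
gripper_width: 14.1
gripper_force: 35.0
```

```bash
python3 go.py 549.7 100.5 114 194.4
python3 - <<'E'
from h import *
s=cams.grab_frame("scene"); p=env.state()["ee_pos"]
c=cv2.resize(s[160:260,290:410],(720,600),interpolation=cv2.INTER_CUBIC)
rect=lambda a,b,z:[(a,b,z),(-a,b,z),(-a,-b,z),(a,-b,z)]
def dr(q,P,col,dz=0):
    u=(proj("scene",place(q,P)+[0,0,dz])+.5-[290,160])*6-.5
    cv2.polylines(c,[np.round(u*8).astype(int).reshape(-1,1,2)],True,col,1,cv2.LINE_AA,3)
for P in (rect(22,10,60),rect(22,10,64),rect(17,7,108)): dr([p[0],p[1],14.4],P,(255,255,0),p[2]-74)
cv2.imwrite("pics/s3.png",c)
E
```

```text
delta [-0.0001  0.0009  0.0001] turn 0.0009 t 10.8 pos [549.8  99.6 114.1] rot [-1.7984e+02  6.0000e-02 -1.6555e+02] F [ 1.45 -5.16 -0.68] w 14.1
```

View pics/s3.png

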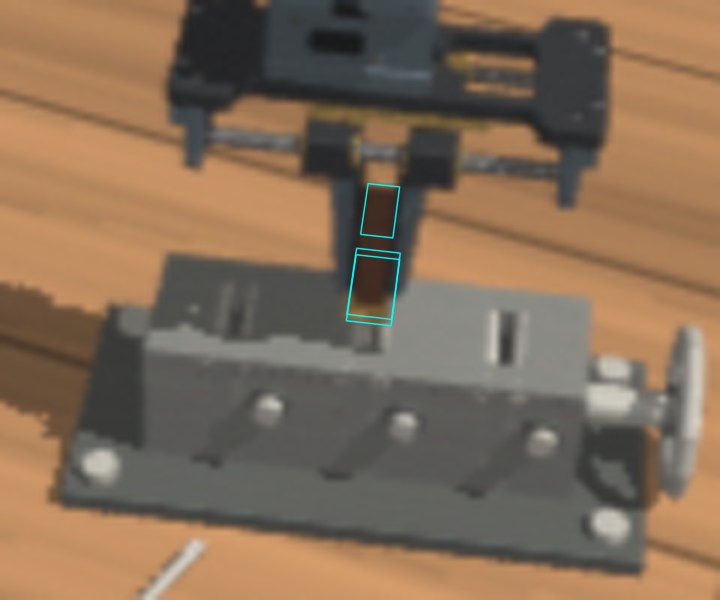

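The collar at (370,318) lies where the model puts it, so the depth is about 40 mm. The gripper is still carrying the shoe's 5 N side push, so I'll ease that onto the wall before releasing.

apply_moves(deltas=[[0,-0.0005,0,0,-0.9],[0,-0.001,0,0,-0.9],[0,-0.0015,0,0,-0.9],[0,-0.0015,0,0,-0.9],[0,-0.0015,0,0,-0.9]])

```text
time_s: 11.35
ee_pos: [549.8, 99.4, 114.1]
ee_rot: [-180.0, 0.0, -165.6]
force: [2.5, -3.0, -2.7]
gripper_width: 13.9
gripper_force: 35.0
```

apply_moves(deltas=[[0,-0.0005,0,0,-0.9],[0,-0.001,0,0,-0.9],[0,-0.001,0,0,-0.9],[0,-0.001,0,0,-0.9],[0,-0.001,0,0,-0.9]], grip_force=10)

```text
time_s: 11.85
ee_pos: [549.6, 99.1, 114.1]
ee_rot: [179.9, 0.0, -165.6]
force: [2.3, 2.2, -3.3]
gripper_width: 13.9
gripper_force: 10.0
```

apply_moves(deltas=[[0,0.0004,0,0,-0.9],[0,0.0004,0,0,-0.66],[0,0.0004,0,0,-0.55],[0,0.0004,0,0,-0.35],[0,0.0004,0,0,-0.2]], grip_force=3)

```text
time_s: 12.35
ee_pos: [549.3, 98.8, 114.3]
ee_rot: [180.0, -0.0, -165.6]
force: [1.2, -0.6, -0.0]
gripper_width: 33.9
gripper_force: 0.0
```

apply_moves(deltas=[[0,0,0,0,-0.2],[0,0,0,0,-0.2],[0,0,-0.02,0,-0.2],[0,0,-0.06,0,-0.2],[0,0,-0.1,0,-0.2]])

```text
time_s: 12.85
ee_pos: [549.0, 98.7, 214.7]
ee_rot: [180.0, -0.1, -165.6]
force: [0.4, -0.3, -0.0]
gripper_width: 36.1
gripper_force: 0.0
```

apply_moves(deltas=[[0,0,-0.05,0,-0.2],[0.03,0,-0.05,0,-0.2],[0.08,0,-0.05,0,-0.2],[0.1,0,-0.05,0,-0.2],[0.1,0,-0.05,0,-0.2]])

```text
time_s: 13.35
ee_pos: [450.3, 73.4, 264.9]
ee_rot: [180.0, 0.0, -165.6]
force: [0.8, -0.3, 0.4]
gripper_width: 36.7
gripper_force: 0.0
```

Run:
```python
from h import *
s=cams.grab_frame("scene")
c=cv2.resize(s[160:260,290:410],(720,600),interpolation=cv2.INTER_CUBIC)
rect=lambda a,b,z:[(a,b,z),(-a,b,z),(-a,-b,z),(a,-b,z)]
for P in (rect(22,10,60),rect(22,10,64),rect(17,7,108)):
    u=(proj("scene",place([549.7,99.8,14.4],P)+[0,0,40])+.5-[290,160])*6-.5
    cv2.polylines(c,[np.round(u*8).astype(int).reshape(-1,1,2)],True,(255,255,0),1,cv2.LINE_AA,3)
cv2.imwrite("pics/s4.png",c)
```

```text
(no output)
```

View pics/s4.png

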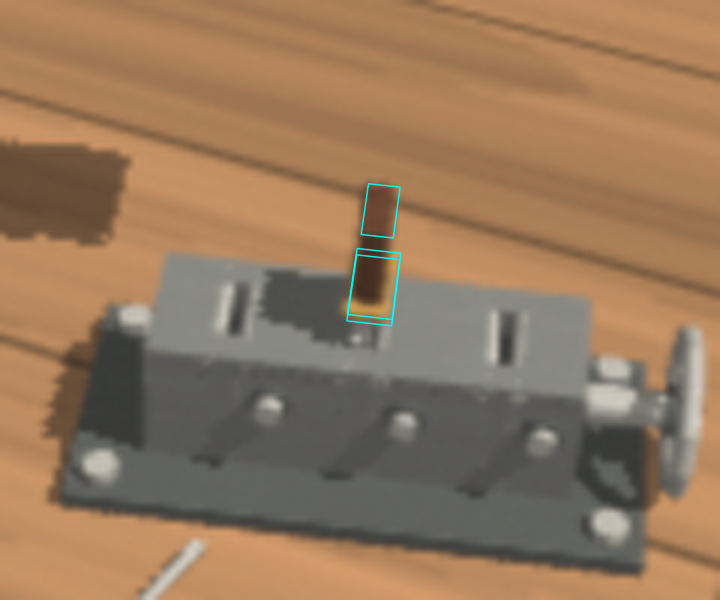

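The blade stands upright in the middle gap at about 40 mm depth: handle top at (381,210), collar at (370,312), and the gripper clear. I'm handing it in.

```bash
python3 -c "
from workcell import env
print(env.job_done())"
```

```text
the job is handed in; nothing more can be done
None
```

The blade is standing upright in the middle gap, about 40 mm in, released and with the gripper clear; I handed the job in, but no verdict was returned. By feel, the right gap was tight (17 N, stopped dead at 16 mm), the middle one gave 4–8 N and then a light drag, and I didn't need to try the left one.

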